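# Index a blank and hold the inspection mirror on its hidden mark

### The job

Turn the black bar knob of the indexing head until its yellow pointer stands on the red line of the scale; this brings the red spot on the clamped wooden blank round to the far side, facing the mirror. Then grip the orange handle on top of the sprung swivel mirror and turn it until the phone's camera, looking into the mirror, sees the red spot in the middle of the mirror. Finish while still gripping the handle and holding the mirror still at that angle, without bumping the phone or shifting the loose oil can, tape roll and sanding block.

Things in the scene. Friction and masses are not known exactly. Their poses are not given: they have to be found in the camera images.
- dial (a joint): Angle (rad) of the indexing head's rotor, growing anticlockwise seen from above; the yellow pointer stands on the red scale line at 1.571. The rotor turns freely past the line both ways, with slight friction (0.04 N m), and stays where it is left. Starts 0.7 to 1.3 rad short of the line.
- dial_base: Fixed aluminium base of the indexing head, a disc of 136 mm diameter, 22 mm high; origin at the centre of its underside, on the rotor's vertical axis. Black scale lines every 15 degrees round its top; the long red one lies in the direction of the base's -x axis (roughly towards the robot).
- dial_grip (a point): Point on the rotor's axis in the black bar knob, 106 mm above the bench and 14 mm below the knob's top. The bar is 44 mm long, 11 mm thick, 34 mm high (86 to 120 mm above the bench); it lies along this point's y axis, and the yellow pointer is on the +y side. Below it a round wooden blank, 61 mm diameter, 50 mm high, is clamped to the rotor.
- red_spot (a point): Red spot, 18 mm diameter, on the side of the blank: 33.5 mm from the rotor's axis, 55 mm above the bench, 120 degrees clockwise (from above) of the yellow pointer; it turns with the rotor.
- rig: Fixed grey base carrying the mirror and the phone; origin at the bench under the mirror's vertical swivel axis. Round foot of 100 mm diameter; a flat bar runs from it to the phone's holder.
- mirror: Swivelling mirror, 76 x 66 mm, in a black frame 84 mm wide (36 to 110 mm above the bench); origin on the vertical swivel axis at bench level; x is the normal of the reflecting face, which contains the axis. A spring (0.02 to 0.14 N m) keeps it at its stop, facing nearly to the phone, and returns it when let go; it turns anticlockwise (from above) up to 1.4 rad from there.
- mirror_grip (a point): Point on the swivel axis in the orange handle on top of the mirror, 130 mm above the bench, 14 mm below the handle's top. The handle is a bar 44 mm long, 10 mm thick, 34 mm high (110 to 144 mm above the bench), along the mirror's y axis, centred on the swivel axis.
- line_of_sight (a point): What the phone's camera sees in the middle of the mirror: origin on the swivel axis at the mirror's centre, 73 mm above the bench, +x is the horizontal direction in which the camera's view leaves the mirror after reflection (it turns twice as far as the mirror). A white needle on a brass hub low under the mirror, 80 mm long, geared to the swivel, points the same way.
- lens (a point): The phone's camera (middle of its pair of lenses), 73 mm above the bench, 165 mm from the swivel axis; it looks level, straight at that axis.
- phone: Grey phone, 146 mm long, 71 mm wide and 9 mm thick, standing on its long edge in the fixed black holder, its back with the lens towards the mirror.
- oiler: Small red oil can with a bent spout, 64 mm diameter, 151 mm high, loose on the bench; origin under its centre.
- tape: Roll of yellow tape, 104 mm diameter, 25 mm high, lying loose on the bench; origin under its centre.
- sanding: Wooden sanding block, 78 x 99 x 32 mm, loose on the bench; origin under its centre.

How it is judged:
On the way, in this order (a step that is already met when the one before it is completed fails the run):
1. the dial's yellow pointer stands on the red line (within 4 degrees) (value of joint dial between 1.501 and 1.641 rad), for 0.3 s.
2. the gripped mirror shows the red spot to the phone's camera in its middle (y of red_spot in the frame of line_of_sight between -0.025 and 0.025 m and x of red_spot in the frame of line_of_sight above 0.08 m and contact force between the fingers and mirror above 1 N), for 0.3 s.
At the end, for the whole second after the job is handed in: The pointer is still within 4 degrees of the red line; the red spot is within 25 mm, sideways, of the line along which the phone's camera sees through the middle of the mirror; the fingers grip the mirror (over 1 N) and it stands still (under 0.1 rad/s) (all of step 1 and all of step 2 and angular speed of mirror below 0.1 rad/s); the arm keeps its last pose, push and grip.
It fails at once if the robot bumps the phone (over 2 N) (contact force between any of the arm, the fingers and phone above 2 N).
It fails at once if the oil can, tape roll or sanding block is shifted by more than 20 mm (distance of any of oiler, tape, sanding from where it was at the start of the episode above 0.02 m).
It also fails if it takes over 45 s, if anything falls off the work surface, if the arm or the gripper's body presses on something with over 40 N, if the wrist force passes 120 N, or if a joint passes its speed limit or range.

### The arm

A 7-joint arm with a two-finger parallel gripper is mounted at the origin on a cart in front of the work surface, level with it; the furniture and walls round the work are solid. World frame = base frame: x ahead of the robot, y to its left, z up, the work surface at z = 0. Lengths are in m, angles in rad, forces in N, time in s.
With the tool pointing down it reaches from about 0.425 to 0.925 m from the base axis. Payload 6.8 kg.
Tool frame: the origin (TCP) lies midway between the tips of the shut fingers; the grasp point (between the pads) lies r.grip_point_offset behind it (r.grip_point_offset is the distance from the TCP to the grasp point, in m); z points along the fingers, y is the line along which they close (so a half turn about z gives the same grasp; the last joint's range is limited). The gripper opens to 85 mm and grips with 20 to 120 N. Pads are 22 mm wide; open, the fingers measure 114 mm over their backs; the gripper's body (76 mm by 85 mm) begins 54 mm behind the grasp point. The pads swing forward as they close: fully open they stand 13 mm farther back than shut.
Start: joints at [1.059, 0.477, 0.022, 1.555, -0.011, 1.109, -0.083], TCP at [0.265, -0.621, 0.209] pointing down, gripper open.
Joint ranges: [-2.96, 2.96], [-0.34, 2.1], [-1.41, 1.46], [0.24, 2.44], [-1.37, 4.51], [0.17, 1.92], [-2.96, 2.96]. Speed limits (rad/s): [2.39, 2.39, 3.14, 3.14, 3.14, 3.14, 3.14].

### API

Orientations are given as a rotation vector (axis times angle).
In Python, from bench import r gives the robot as it stands. The module is installed in compiled form; this text tells all that it offers.
- The arm moves only by the shell command python3 -m crank 'ROWS' [FORCE]. ROWS is JSON, a list of rows, each a list of 5 numbers: the shift along the world's x, y, z in units of 200 mm (1.0 is 200 mm), then the turn about the world's z in units of 45 degrees (1.0 is 45 degrees), then the opening, from -1 (shut) to 1 (fully open). In form: [[dx, dy, dz, turn, jaw], ...]. A call has 1 to 8 rows; each row shifts and turns the commanded pose from where the row before left it; what a row does not reach is not made up. A row lasts 1/12 s, in which the tool goes at most 41.7 mm and 7.16 degrees, less where a joint would pass 70% of its speed; a pose out of reach is approached as far as the arm can. A call with a number of a shift or a turn outside -1 to 1 is refused whole. A call with a gripper value outside its range is refused whole. The fingers move at their own pace and stop on an object; FORCE is the grip in N (left out, the last holds). Time passes only in rows, so rows that do not move let the fingers close. It gives the time, the measured TCP pose, the force, the opening and the grip force at its end, in the units of the state.
- r.get_obs(): the state, without advancing time (a new reading comes with each control period).
- r.grab_frame(name): name is "scene" or "top"; returns the picture (480x640x3 uint8, blue, green, red); there is no depth.
- r.camera_model(name): a dict with "fx", "fy", "cx", "cy" (pixels), "R" (3x3) and "t" (3): a world point X has camera coordinates R X + t. Camera axes: x right, y down, z forward; pixel columns grow to the right and rows downward; lengths in m; the calibration is good to about 2 mm. A picture is of the moment at which its call begins. camera_model takes no time and is no camera call.
- r.hand_in(): hands the job in; it is judged then, once.
The state is a dict: "clock": time; "joints": joint angles; "qvel": joint speeds; "tau": joint torques, N m; "tcp_pos": TCP position; "orientation": TCP orientation; "contact_force": force on the tool from outside, world axes, zero at the start; "moment": the same for the moment, N m; "grip_width": finger opening in m; "gripper_force": force on a finger pad.
Only numpy, scipy, OpenCV 4.12 (cv2) and the standard library are available. Lean on these libraries where they do the work, as an engineer would, in place of code of your own. Each camera call takes 0.05 s, during which the arm holds its last target. There are 200 camera calls.

## Working session

There is one attempt and no reset: what is moved stays moved. The work goes in short steps, Python scripts to look and compute and a shell command to move; the robot and the scene stay as the last step left them, time stands still between calls to the robot, and variables do not carry over. Pictures are saved under pics/ and viewed, at most 10 in all, crops included, and the job is handed in when it is done.

```bash
mkdir -p pics; python3 - <<'E'
from bench import r
import cv2
for n in("scene","top"):
    cv2.imwrite(f"pics/{n}0.png",r.grab_frame(n)); print(n,r.camera_model(n))
print(r.get_obs(), r.grip_point_offset)
E
```

```text
scene {'fx': 496.0420962328359, 'fy': 496.0420962328359, 'cx': 322.61259947133385, 'cy': 242.98135512270528, 'R': array([[-0.61315333, -0.7898985 , -0.01016661],
       [-0.59951337,  0.47367175, -0.64515021],
       [ 0.51441882, -0.38948098, -0.76398812]]), 't': array([0.33229095, 0.37765452, 1.00586788])}
top {'fx': 443.12948009775795, 'fy': 443.12948009775795, 'cx': 314.11504928780687, 'cy': 237.95881795217161, 'R': array([[-0.01338986, -0.99975572, -0.01758453],
       [-0.99806761,  0.01443029, -0.06043844],
       [ 0.06067743,  0.01674128, -0.99801702]]), 't': array([0.01624153, 0.55579868, 1.08093365])}
{'clock': 0.1, 'joints': array([ 1.05888821,  0.47774984,  0.02237785,  1.55635711, -0.0115203 ,
        1.10931293, -0.08308801]), 'qvel': array([-0.00051388, -0.00092704,  0.00126884, -0.00248133,  0.00099899,
       -0.00111957, -0.00019416]), 'tau': array([ 3.95550480e-03, -5.97765648e+01,  1.61343846e+00, -2.81955224e+01,
        1.28356920e-02,  4.96500594e-03, -8.32924002e-06]), 'tcp_pos': array([ 0.26496624, -0.62018792,  0.20770002]), 'orientation': array([-3.07617660e+00, -6.29658740e-01,  7.22365522e-04]), 'contact_force': array([-0.31176043,  0.07684976, -0.08449067]), 'moment': array([-0.05065047, -0.05869204, -0.0534712 ]), 'gripper_force': 0.0, 'grip_width': 0.08560809505714292} 0.0187
```

View pics/top0.png

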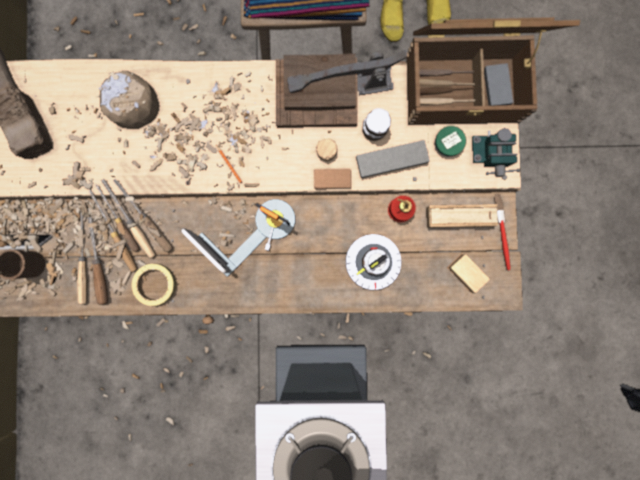

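View pics/scene0.png

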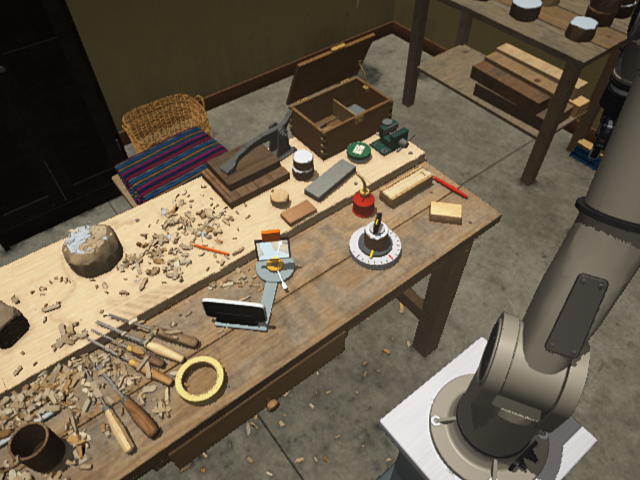

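Top view: dial at about (374,262), oil can (402,208), mirror (272,219), phone (208,252), tape (153,285), sanding block (469,273). I'll zoom in on the dial and mirror.

```bash
python3 - <<'E'
import cv2,numpy as np
t=cv2.imread("pics/top0.png");s=cv2.imread("pics/scene0.png")
f=lambda i,x,y,w,h:cv2.resize(i[y:y+h,x:x+w],(400,300),interpolation=cv2.INTER_CUBIC)
cv2.imwrite("pics/c0.png",np.vstack([np.hstack([f(t,334,232,80,60),f(t,234,190,80,60)]),np.hstack([f(s,336,200,80,60),f(s,232,225,80,60)])]))
E
```

```text
(no output)
```

View pics/c0.png

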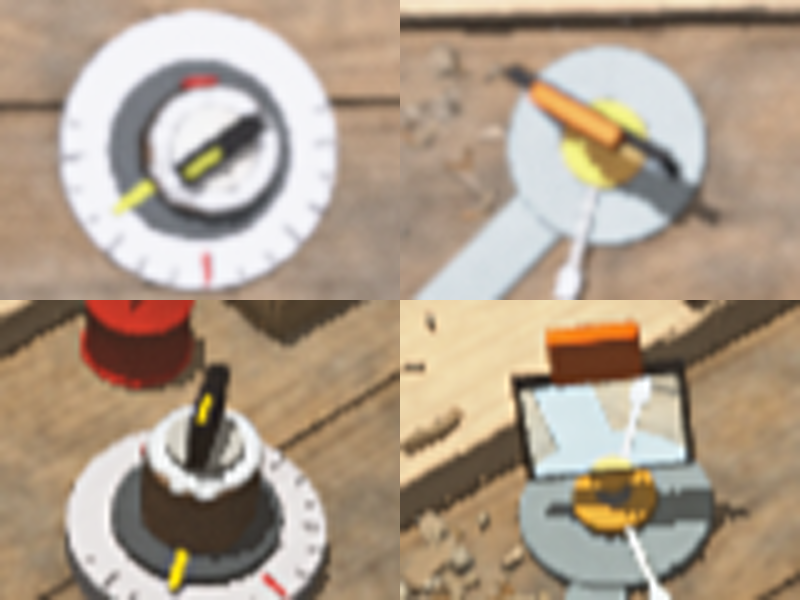

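Crops: yellow pointer at top px (361,271), red line at (375,286), disc centre (373.6,262), and handle top at about (269,213). The needle tip is at (268,247). Now the measurements.

```bash
cat > h.py <<'E'
from bench import r
import cv2,numpy as np
def ray(n,uv,z):
    c=r.camera_model(n);R,t=c["R"],c["t"];o=-R.T@t
    d=R.T@np.array([(uv[0]-c["cx"])/c["fx"],(uv[1]-c["cy"])/c["fy"],1]);return (o+d*(z-o[2])/d[2])[:2]
def proj(n,X):
    c=r.camera_model(n);p=c["R"]@np.array(X)+c["t"];return np.array([c["fx"]*p[0]/p[2]+c["cx"],c["fy"]*p[1]/p[2]+c["cy"]])
def blobs(im,box,lo,hi,amin=4):
    x,y,w,h=box;m=cv2.inRange(cv2.cvtColor(im[y:y+h,x:x+w],cv2.COLOR_BGR2HSV),lo,hi)
    n,l,s,c=cv2.connectedComponentsWithStats(m)
    out=[]
    for i in range(1,n):
        if s[i,4]>=amin:
            p=np.argwhere(l==i)[:,::-1]+[x,y]; out.append((s[i,4],c[i]+[x,y],p))
    return sorted(out,key=lambda b:-b[0])
E
python3 - <<'E'
from h import *
t=cv2.imread("pics/top0.png")
def show(k,box,lo,hi,z,a=4):
    for n,c,p in blobs(t,box,lo,hi,a)[:3]:
        w=np.array([ray("top",q,z) for q in p]);e,v=np.linalg.eigh(np.cov(w.T));d=v[:,1]
        print(k,n,c.round(1),ray("top",c,z).round(4),"axis deg",np.degrees(np.arctan2(d[1],d[0])).round(1),np.sqrt(e*12).round(3))
dial=(334,232,80,62);mir=(234,190,80,65)
show("white disc",dial,(0,0,190),(180,40,255),.022,200)
b=blobs(t,dial,(0,0,180),(180,50,255),200)[0]
(cx,cy),wh,an=cv2.fitEllipse(cv2.convexHull(b[2].astype(np.int32)));print("disc",cx,cy,wh,ray("top",(cx,cy),.022))
show("yellow",dial,(22,100,120),(38,255,255),.024)
show("yellow120",dial,(22,100,120),(38,255,255),.12)
show("red",dial,(0,90,90),(8,255,255),.022);show("red",dial,(170,90,90),(180,255,255),.022)
show("black",dial,(0,0,0),(180,255,50),.12)
show("orange",mir,(5,150,150),(16,255,255),.144)
show("foot",mir,(85,8,130),(115,60,230),.01,100)
show("hub",mir,(22,70,120),(38,255,255),.02)
show("needle",mir,(0,0,215),(180,30,255),.02)
show("sand",(440,245,60,60),(15,60,150),(35,150,255),.032,100)
show("oil",(380,185,50,45),(0,150,80),(8,255,255),.06,50)
show("tape",(125,255,60,60),(22,80,120),(35,255,255),.025,100)
show("phone",(175,220,70,60),(0,0,0),(180,255,50),.08,30)
E
```

```text
white disc 1389 [373.2 260.9] [ 0.4972 -0.1356] axis deg -177.6 [0.141 0.142]
white disc 323 [375.6 260.8] [ 0.4973 -0.1417] axis deg -141.4 [0.053 0.061]
disc 373.2379455566406 261.21044921875 (55.953712463378906, 56.312660217285156) [ 0.49644096 -0.13583149]
yellow 24 [374.  264.4] [ 0.4887 -0.1372] axis deg 123.8 [0.007 0.02 ]
yellow 20 [361.2 270.4] [ 0.4745 -0.1059] axis deg 123.6 [0.006 0.019]
yellow120 24 [374.  264.4] [ 0.4887 -0.126 ] axis deg 123.8 [0.007 0.018]
yellow120 20 [361.2 270.4] [ 0.4758 -0.0974] axis deg 123.6 [0.006 0.018]
red 9 [372.7 248.3] [ 0.528  -0.1351] axis deg 98.4 [0.003 0.017]
red 5 [374. 247.] [ 0.5313 -0.1384] axis deg 89.2 [  nan 0.013]
orange 35 [270.2 215.1] [0.6    0.1024] axis deg 60.1 [0.008 0.039]
orange 5 [263.  207.8] [0.6165 0.1181] axis deg 62.0 [0.002 0.014]
foot 648 [258.5 235.4] [0.5647 0.1476] axis deg 132.8 [0.064 0.121]
foot 170 [280.8 210. ] [0.6277 0.0912] axis deg 52.4 [0.037 0.099]
hub 48 [270.5 222.4] [0.596 0.116] axis deg -138.8 [0.011 0.029]
hub 38 [277.6 213. ] [0.6192 0.0983] axis deg 54.7 [0.008 0.029]<stdin>:6: RuntimeWarning: invalid value encountered in sqrt
Traceback (most recent call last):
  File "h.py", line 4, in ray
    c=r.camera_model(n);R,t=c["R"],c["t"];o=-R.T@t
ValueError: time passes only in moves, steps and waits
```

```bash
sed -i 's/^def ray/CM={n:r.camera_model(n) for n in("scene","top")}\ndef ray/; s/c=r.camera_model(n)/c=CM[n]/' h.py
python3 - <<'E'
from h import *
t=cv2.imread("pics/top0.png");s=cv2.imread("pics/scene0.png")
def show(k,im,n,box,lo,hi,z,a=4):
    for m,c,p in blobs(im,box,lo,hi,a)[:3]:
        w=np.array([ray(n,q,z) for q in p]);e,v=np.linalg.eigh(np.cov(w.T));d=v[:,1]
        print(k,m,c.round(1),ray(n,c,z).round(4),"axis deg",np.degrees(np.arctan2(d[1],d[0])).round(1),np.sqrt(abs(e)*12).round(3))
dial=(334,232,80,62);mir=(234,190,80,65);T=(t,"top");S=(s,"scene")
show("red",*T,(360,275,30,20),(0,60,90),(12,255,255),.022,2)
show("red2",*T,(360,275,30,20),(165,60,90),(180,255,255),.022,2)
show("black",*T,dial,(0,0,0),(180,255,60),.12)
show("orange",*T,mir,(4,130,80),(18,255,255),.144)
show("needle",*T,mir,(0,0,190),(180,40,255),.02)
show("sand",*T,(440,245,60,60),(15,60,150),(35,150,255),.032,100)
show("oil",*T,(380,185,50,45),(0,150,80),(8,255,255),.06,50)
show("tape",*T,(125,255,60,60),(22,80,120),(35,255,255),.025,100)
show("phone",*T,(175,220,70,60),(0,0,0),(180,255,60),.08,30)
show("s.orange",*S,(232,225,80,60),(4,130,200),(18,255,255),.144)
show("s.yel",*S,(336,200,80,60),(22,100,120),(38,255,255),.024,2)
show("s.black",*S,(360,205,40,35),(0,0,0),(180,255,60),.106)
show("s.red",*S,(380,250,20,20),(0,90,90),(12,255,255),.022,2)
for q in((375.4,285.6),(275.4,219),(267.6,247)):print(q,ray("top",q,.022).round(4),ray("top",q,.012).round(4))
E
```

```text
red2 5 [375. 285.] [ 0.4383 -0.1389] axis deg 178.8 [0.    0.013]
black 22 [381.2 258.7] [ 0.5011 -0.1424] axis deg 128.4 [0.006 0.018]
orange 132 [271.4 215.7] [0.5987 0.0998] axis deg 47.5 [0.014 0.053]
needle 790 [259.3 235.3] [0.5645 0.1441] axis deg 131.2 [0.067 0.116]
needle 384 [280.9 208.7] [0.6298 0.09  ] axis deg 55.8 [0.033 0.085]
sand 573 [472.6 273.6] [ 0.4633 -0.3737] axis deg -148.4 [0.052 0.09 ]
oil 399 [400.4 209.4] [ 0.6184 -0.1987] axis deg 98.2 [0.057 0.059]
s.orange 59 [269.8 231.2] [0.605  0.1063] axis deg 60.5 [0.01  0.043]
s.yel 22 [371.3 253.2] [ 0.4756 -0.1071] axis deg 126.6 [0.007 0.027]
s.yel 10 [376.3 221.5] [ 0.5503 -0.1911] axis deg 127.3 [0.005 0.021]
s.black 71 [377.1 223.9] [ 0.4902 -0.132 ] axis deg 127.3 [0.011 0.073]
s.black 20 [385.8 237.9] [ 0.4432 -0.1179] axis deg 81.5 [0.012 0.017]
s.red 7 [390.3 256.7] [ 0.4381 -0.1387] axis deg 175.7 [0.004 0.015]
(375.4, 285.6) [ 0.4368 -0.1398] [ 0.4364 -0.141 ]
(275.4, 219) [0.6041 0.1037] [0.6051 0.1047]
(267.6, 247) [0.535  0.1235] [0.5354 0.1247]
```

```bash
python3 -m crank '[[0.072,0.151,0,-0.107,0.3],[0.072,0.151,0,-0.107,0.3],[0.072,0.151,0,-0.107,0.3],[0.072,0.151,0,-0.107,0.3],[0.072,0.151,0,-0.107,0.3],[0.072,0.151,0,-0.107,0.3],[0.072,0.151,0,-0.107,0.3],[0.072,0.151,0,-0.107,0.3]]' 30
python3 -m crank '[[0.072,0.151,0,-0.107,0.3],[0.072,0.151,0,-0.107,0.3],[0.072,0.151,0,-0.107,0.3],[0.072,0.151,0,-0.107,0.3],[0.072,0.151,0,-0.107,0.3],[0.072,0.151,0,-0.107,0.3],[0.072,0.151,0,-0.107,0.3],[0.072,0.151,0,-0.107,0.3]]'
python3 -m crank '[[0,0,0,0,0.3],[0,0,0,0,0.3],[0,0,0,0,0.3]]'; python3 - <<'E'
from h import *
from scipy.spatial.transform import Rotation as Ro
o=r.get_obs();M=Ro.from_rotvec(o["orientation"]).as_matrix();print(o["tcp_pos"],np.degrees(np.arctan2(M[1,1],M[0,1])),o["grip_width"],o["joints"].round(2))
t=r.grab_frame("top");s=r.grab_frame("scene")
f=lambda i,x,y,w,h:cv2.resize(i[y:y+h,x:x+w],(400,300))
cv2.imwrite("pics/c1.png",np.hstack([f(t,294,190,160,120),f(s,316,160,160,120)]))
E
```

```text
clock: 0.77
tcp_pos: [0.3806, -0.3774, 0.2083]
orientation: [-3.112, 0.427, 0.001]
contact_force: [-0.1, 0.1, -0.6]
grip_width: 0.0558
gripper_force: 0.0
clock: 1.43
tcp_pos: [0.4958, -0.1359, 0.2084]
orientation: [2.797, -1.43, -0.001]
contact_force: [0.6, -0.5, -0.7]
grip_width: 0.0554
gripper_force: 0.0
clock: 1.68
tcp_pos: [0.4951, -0.1381, 0.2083]
orientation: [2.8, -1.422, -0.001]
contact_force: [0.1, 0.8, 0.3]
grip_width: 0.0556
gripper_force: 0.0
[ 0.49508276 -0.1380568   0.20827301] -143.85428100413245 0.05555033140475234 [ 0.18  0.21 -0.03  1.93  0.01  0.99 -2.37]
```

View pics/c1.png

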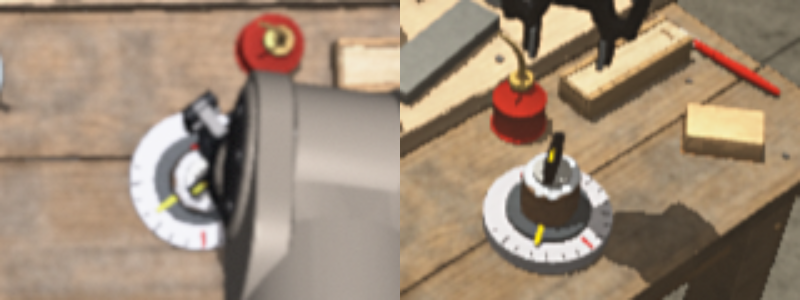

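Both views show the fingers straddling the bar with the oil can clear, so I'll descend and grip the knob.

```bash
python3 -m crank '[[0,0.005,-0.09,0,0.3],[0,0.005,-0.09,0,0.3],[0,0,-0.09,0,0.3],[0,0,-0.09,0,0.3],[0,0,-0.09,0,0.3],[0,0,-0.09,0,0.3],[0,0,-0.02,0,0.3],[0,0,0,0,0.3]]'
python3 -m crank '[[0,0,0,0,0],[0,0,0,0,-0.3],[0,0,0,0,-0.6],[0,0,0,0,-0.9],[0,0,0,0,-0.9],[0,0,0,0,-0.9],[0,0,0,0,-0.9]]' 25
```

```text
clock: 2.45
tcp_pos: [0.4941, -0.1366, 0.0955]
orientation: [2.798, -1.426, -0.004]
contact_force: [-0.4, -1.2, 0.1]
grip_width: 0.0555
gripper_force: 0.0
clock: 3.03
tcp_pos: [0.4963, -0.1358, 0.0976]
orientation: [-2.8, 1.424, -0.002]
contact_force: [-1.8, -0.2, 6.1]
grip_width: 0.0046
gripper_force: 3.2
```

```bash
python3 -m crank '[[0,0,0,0,-0.9],[0,0,0,0,-0.9],[0,0,0,0,-0.9]]'; python3 - <<'E'
from h import *
t=r.grab_frame("top");s=r.grab_frame("scene")
f=lambda i,x,y,w,h:cv2.resize(i[y:y+h,x:x+w],(400,300),interpolation=cv2.INTER_CUBIC)
cv2.imwrite("pics/c2.png",np.hstack([f(t,334,232,80,60),f(s,336,190,80,60)]))
E
```

```text
clock: 3.28
tcp_pos: [0.4963, -0.1358, 0.0975]
orientation: [-2.8, 1.424, -0.002]
contact_force: [-0.5, -0.0, 7.9]
grip_width: 0.0044
gripper_force: 3.2
```

View pics/c2.png

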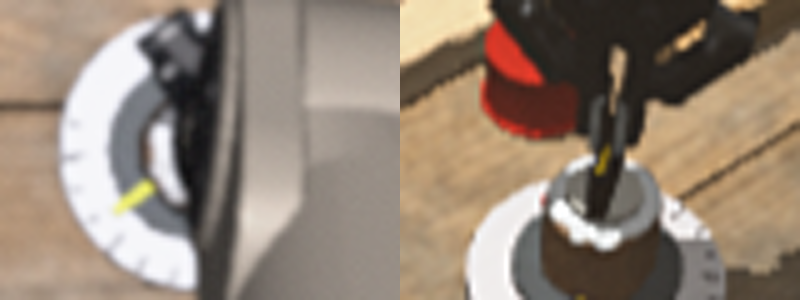

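The fingers straddle the bar. I'll shut them fully for a firm grip.

```bash
python3 -m crank '[[0,0,0,0,-1],[0,0,0,0,-1],[0,0,0,0,-1],[0,0,0,0,-1]]' 40
```

```text
clock: 3.72
tcp_pos: [0.4963, -0.1357, 0.0974]
orientation: [-2.8, 1.424, -0.002]
contact_force: [-1.2, -0.6, 5.6]
grip_width: 0.0001
gripper_force: 3.0
```

```bash
python3 - <<'E'
from h import *
t=r.grab_frame("top");s=r.grab_frame("scene")
f=lambda i,x,y,w,h:cv2.resize(i[y:y+h,x:x+w],(400,480),interpolation=cv2.INTER_CUBIC)
cv2.imwrite("pics/c3.png",np.hstack([f(t,334,232,50,60),f(s,350,195,50,60)]))
print(r.get_obs()["tcp_pos"],r.get_obs()["moment"])
print("knob axis base/top/bar top ends in scene", [proj("scene",(.4955,-.136,z)).round(1) for z in(.022,.086,.12)], [proj("scene",(.4955+a*.022*-.588,-.136+a*.022*.809,.12)).round(1) for a in(-1,1)])
E
```

```text
[ 0.49630424 -0.1357227   0.09739719] [-7.10773716e-02  2.31491592e-01 -1.57000077e-04]
knob axis base/top/bar top ends in scene [array([374.5, 243.7]), array([376.3, 227.4]), array([377.3, 218.1])] [array([379.1, 211.9]), array([375.4, 224.5])]
```

View pics/c3.png

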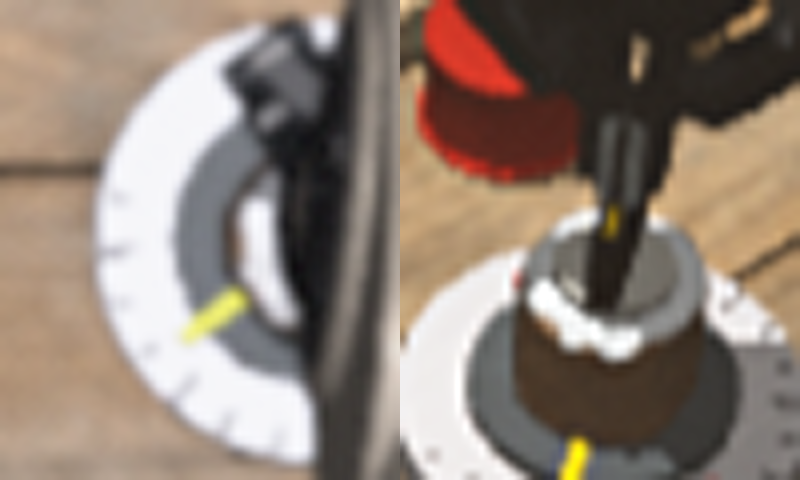

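The fingers have closed just above the bar: the tips show near scene px (377,220), about the height of the bar's top. I'll open, go lower while watching the force, and close again.

```bash
python3 -m crank '[[0,0,0,0,0.3],[0,0,0,0,0.3],[0,0,0,0,0.3],[0,0,0,0,0.3],[0,0,0,0,0.3]]' 30
python3 -m crank '[[0,0,-0.02,0,0.3],[0,0,-0.02,0,0.3],[0,0,-0.02,0,0.3],[0,0,0,0,0.3],[0,0,0,0,0.3]]'
python3 -m crank '[[0,0,0,0,-0.4],[0,0,0,0,-1],[0,0,0,0,-1],[0,0,0,0,-1],[0,0,0,0,-1],[0,0,0,0,-1]]'
```

```text
clock: 4.23
tcp_pos: [0.4952, -0.1355, 0.0963]
orientation: [2.8, -1.424, -0.001]
contact_force: [-0.3, -0.2, 0.3]
grip_width: 0.0553
gripper_force: 0.0
clock: 4.65
tcp_pos: [0.4952, -0.1355, 0.0841]
orientation: [2.8, -1.424, -0.002]
contact_force: [-0.1, 0.1, 0.1]
grip_width: 0.0555
gripper_force: 0.0
clock: 5.15
tcp_pos: [0.4955, -0.1357, 0.0848]
orientation: [2.8, -1.424, 0.0]
contact_force: [-2.0, -0.5, 3.7]
grip_width: 0.0103
gripper_force: 31.7
```

Now firmly gripped (10 mm, 32 N). Turning +57°.

```bash
python3 -m crank '[[0,0,0,0.1,-1],[0,0,0,0.1,-1],[0,0,0,0.1,-1],[0,0,0,0.1,-1],[0,0,0,0.1,-1],[0,0,0,0.1,-1],[0,0,0,0.1,-1],[0,0,0,0.1,-1]]'
python3 -m crank '[[0,0,0,0.1,-1],[0,0,0,0.1,-1],[0,0,0,0.1,-1],[0,0,0,0.1,-1],[0,0,0,0.07,-1],[0,0,0,0,-1],[0,0,0,0,-1],[0,0,0,0,-1]]'
cat >> h.py <<'E'
from scipy.spatial.transform import Rotation as Ro
def yaw():
    o=r.get_obs();M=Ro.from_rotvec(o["orientation"]).as_matrix();return np.degrees(np.arctan2(M[1,1],M[0,1])).round(2)
def pointer():
    C=np.array([.4957,-.1357])
    for n,box in(("scene",(336,215,80,60)),("top",(334,232,80,62))):
        im=r.grab_frame(n)
        for m,c,p in blobs(im,box,(22,100,120),(38,255,255),3): w=ray(n,c,.024)-C;print(n,m,c.round(1),"r",np.hypot(*w).round(3),"yellow deg",np.degrees(np.arctan2(w[1],w[0])).round(1))
        for lo,hi in(((0,80,70),(12,255,255)),((168,60,70),(180,255,255))):
            for m,c,p in blobs(im,box,lo,hi,3): w=ray(n,c,.022)-C;print(n,m,c.round(1),"r",np.hypot(*w).round(3),"red deg",np.degrees(np.arctan2(w[1],w[0])).round(1))
E
python3 -c "
from h import *
print(yaw(),r.get_obs()['tcp_pos']);pointer()"
```

```text
clock: 5.82
tcp_pos: [0.4954, -0.1359, 0.0849]
orientation: [3.104, -0.484, -0.0]
contact_force: [-2.0, -0.7, 3.6]
grip_width: 0.0101
gripper_force: 31.8
clock: 6.48
tcp_pos: [0.4954, -0.1361, 0.0848]
orientation: [3.14, 0.085, -0.001]
contact_force: [-2.6, -1.1, 5.7]
grip_width: 0.0103
gripper_force: 31.9
-86.9 [ 0.49536597 -0.13606788  0.08484656]
scene 15 [386.5 251.1] r 0.04 yellow deg -170.2
scene 32 [362.4 215.9] r 0.104 red deg -23.2
scene 25 [364.  236.9] r 0.035 red deg 9.5
scene 10 [390.2 256.2] r 0.056 red deg -175.9
top 11 [363.8 254.9] r 0.028 red deg 53.9
top 7 [362.9 254.1] r 0.031 red deg 53.6
```

```bash
python3 - <<'E'
from h import *
t=r.grab_frame("top");s=r.grab_frame("scene")
f=lambda i,x,y,w,h:cv2.resize(i[y:y+h,x:x+w],(400,480),interpolation=cv2.INTER_CUBIC)
cv2.imwrite("pics/c4.png",np.hstack([f(t,344,235,50,60),f(s,350,215,50,60)]))
for n,q in(("top",(363.5,254.7)),("scene",(364,236.9))):
    w=ray(n,q,.055)-[.4957,-.1357];print(np.hypot(*w),np.degrees(np.arctan2(w[1],w[0])))
E
```

```text
0.031109422235271023 58.3586706035592
0.029474085096631613 61.216481067805454
```

View pics/c4.png

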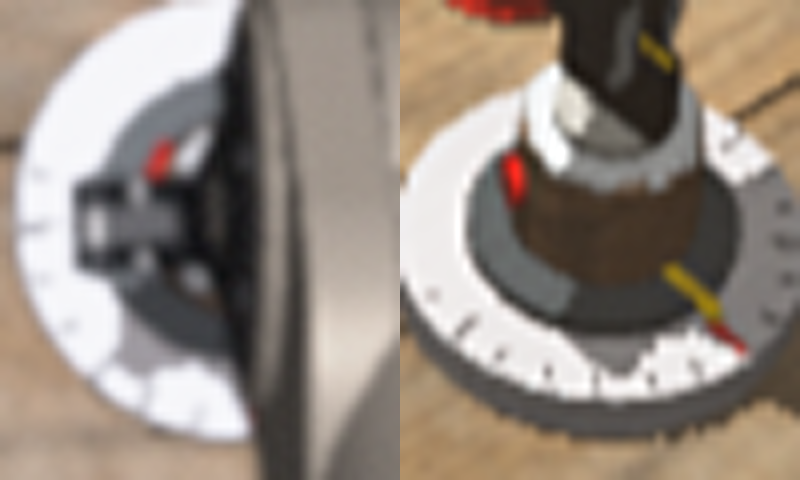

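The pointer runs collinear with the red line (scene crop: pointer (668,265) to (715,315), red out to (745,350)). I'll release, rise and check again.

```bash
python3 -m crank '[[0,0,0,0,-0.5],[0,0,0,0,0],[0,0,0,0,0.3],[0,0,0,0,0.3],[0,0,0.1,0,0.3],[0,0,0.1,0,0.3],[0,0,0.15,0,0.3],[0,0,0.15,0,0.3]]'
python3 -m crank '[[0,0.1,0.15,0.1,0.3],[0,0.15,0.1,0.1,0.3],[0,0.15,0,0.1,0.3],[0.05,0.15,0,0.1,0.3],[0.05,0.15,0,0.1,0.3],[0.1,0.15,0,0.1,0.3],[0.1,0.15,0,0.1,0.3],[0,0,0,0,0.3]]'
python3 -c "
from h import *
print(yaw(),r.get_obs()['tcp_pos']);pointer()"
```

```text
clock: 7.35
tcp_pos: [0.495, -0.1352, 0.1851]
orientation: [-3.14, -0.089, 0.003]
contact_force: [0.5, -0.0, 0.1]
grip_width: 0.0554
gripper_force: 0.0
clock: 8.02
tcp_pos: [0.5579, 0.0724, 0.2349]
orientation: [-2.989, -0.954, -0.006]
contact_force: [-0.3, 0.3, -0.1]
grip_width: 0.0552
gripper_force: 0.0
-54.59 [0.557888   0.07238434 0.23492401]
scene 21 [386.4 251.1] r 0.04 yellow deg -170.5
scene 14 [381.1 220.6] r 0.084 yellow deg -54.3
scene 35 [363.  215.8] r 0.104 red deg -24.2
scene 26 [364.  237.1] r 0.035 red deg 10.2
scene 9 [390.  256.3] r 0.056 red deg -176.6
top 16 [378.5 266.5] r 0.018 yellow deg -134.8
top 15 [374.9 277.9] r 0.04 yellow deg -175.5
top 15 [363.3 255.7] r 0.028 red deg 58.6
top 8 [362.4 254.6] r 0.031 red deg 56.6
top 3 [375. 286.] r 0.06 red deg -177.0
```

```bash
python3 -m crank '[[0.04,0.03,0,0.09,0.3],[0.04,0.03,0,0.09,0.3],[0.04,0.03,0,0.09,0.3],[0.04,0.03,0,0.09,0.3],[0.04,0.03,0,0.09,0.3],[0.03,0.013,0,0.09,0.3],[0,0,0,0,0.3],[0,0,0,0,0.3]]'
python3 - <<'E'
from h import *
def tri(a,b):
    P=[CM[n]["K"] if 0 else np.array([[CM[n]["fx"],0,CM[n]["cx"]],[0,CM[n]["fy"],CM[n]["cy"]],[0,0,1]])@np.c_[CM[n]["R"],CM[n]["t"]] for n in("top","scene")]
    X=cv2.triangulatePoints(P[0],P[1],np.array(a,float).reshape(2,1),np.array(b,float).reshape(2,1));return (X[:3]/X[3]).ravel().round(4)
print("pointer",tri((374.9,277.9),(386.4,251.1)),"red",tri((375,286),(390,256.3)),"knob mark",tri((378.5,266.5),(381.1,220.6)))
print("handle",tri((268.6,213.0),(269.8,231.2)))
t0=cv2.imread("pics/top0.png");b=[p for _,_,p in blobs(t0,(234,190,60,40),(5,150,150),(18,255,255),3)]
p=np.vstack(b);rc=cv2.minAreaRect(p.astype(np.int32));print(rc,ray("top",rc[0],.144))
print(yaw(),r.get_obs()["tcp_pos"])
t=r.grab_frame("top");s=r.grab_frame("scene")
f=lambda i,x,y,w,h:cv2.resize(i[y:y+h,x:x+w],(400,480),interpolation=cv2.INTER_CUBIC)
cv2.imwrite("pics/c5.png",np.hstack([f(t,234,175,75,90),f(s,232,190,75,90)]))
E
```

```text
clock: 8.78
tcp_pos: [0.6012, 0.0956, 0.2342]
orientation: [2.737, 1.542, -0.002]
contact_force: [0.3, -0.1, -0.3]
grip_width: 0.0552
gripper_force: 0.0
pointer [ 0.4551 -0.1391  0.028 ] red [ 0.4369 -0.1374  0.0259] knob mark [ 0.4833 -0.1365  0.121 ]
handle [0.6049 0.1061 0.144 ]
((271.0000305175781, 214.00001525878906), (24.041629791259766, 7.071067810058594), 45.0) [0.60245142 0.10057601]
-31.2 [0.60120648 0.09556387 0.23424938]
```

View pics/c5.png

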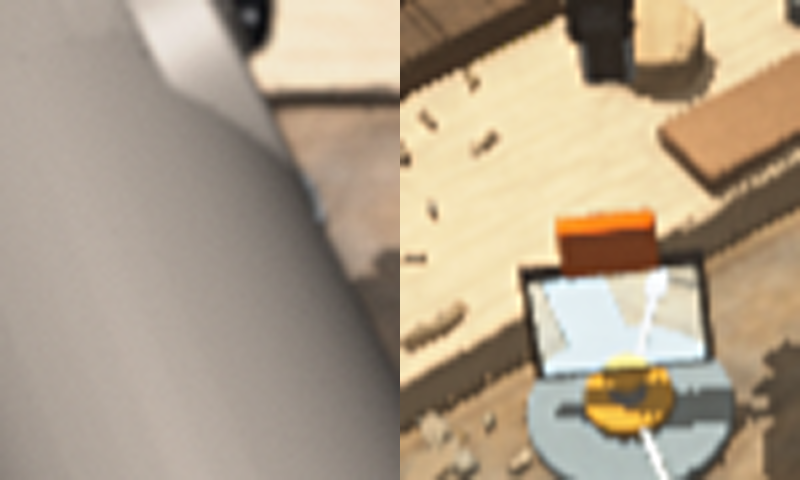

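The scene crop shows the handle at about (607,240) with the mirror untouched. Descending onto it with a small correction.

```bash
python3 -m crank '[[0.008,0.024,0,0.03,0.3],[0.008,0.024,0,0,0.3],[0,0,-0.06,0,0.3],[0,0,-0.06,0,0.3],[0,0,-0.06,0,0.3],[0,0,-0.06,0,0.3],[0,0,0,0,0.3],[0,0,0,0,0.3]]'; python3 -c "
from h import *
print(yaw())"
```

```text
clock: 9.55
tcp_pos: [0.604, 0.1063, 0.1851]
orientation: [-2.715, -1.579, 0.004]
contact_force: [0.6, -0.3, 0.2]
grip_width: 0.0556
gripper_force: 0.0
-29.62
```

```bash
python3 -m crank '[[0,0,-0.065,0,0.3],[0,0,-0.065,0,0.3],[0,0,-0.065,0,0.3],[0,0,-0.065,0,0.3],[0,0,-0.065,0,0.3],[0,0,-0.055,0,0.3],[0,0,0,0,0.3],[0,0,0,0,0.3]]'
python3 -m crank '[[0,0,0,0,-0.4],[0,0,0,0,-1],[0,0,0,0,-1],[0,0,0,0,-1],[0,0,0,0,-1],[0,0,0,0,-1]]' 40; python3 -c "
from h import *
print(yaw())"
```

```text
clock: 10.22
tcp_pos: [0.6043, 0.1066, 0.1097]
orientation: [-2.715, -1.58, 0.002]
contact_force: [-1.2, 0.0, 0.1]
grip_width: 0.0555
gripper_force: 0.0
clock: 10.72
tcp_pos: [0.6066, 0.1062, 0.1116]
orientation: [2.714, 1.578, 0.005]
contact_force: [5.3, -1.6, 2.1]
grip_width: 0.0087
gripper_force: 42.2
-29.66
```

Gripped (42 N). Turning most of the +41°, then I'll check the needle.

```bash
python3 -m crank '[[0.01,0,0,0.1,-1],[0,0,0,0.1,-1],[0,0,0,0.1,-1],[0,0,0,0.1,-1],[0,0,0,0.1,-1],[0,0,0,0.1,-1],[0,0,0,0.1,-1],[0,0,0,0.1,-1]]'
python3 -m crank '[[0,0,0,0.11,-1],[0,0,0,0,-1],[0,0,0,0,-1],[0,0,0,0,-1]]'; python3 - <<'E'
from h import *
print(yaw(),r.get_obs()["tcp_pos"])
s=r.grab_frame("scene");t=r.grab_frame("top")
f=lambda i,x,y,w,h:cv2.resize(i[y:y+h,x:x+w],(400,480),interpolation=cv2.INTER_CUBIC)
cv2.imwrite("pics/c6.png",np.hstack([f(t,234,190,75,90),f(s,240,225,75,90)]))
pointer()
E
```

```text
clock: 11.38
tcp_pos: [0.6064, 0.1062, 0.1116]
orientation: [2.09, 2.345, -0.002]
contact_force: [-1.5, -2.2, 7.7]
grip_width: 0.0087
gripper_force: 43.0
clock: 11.72
tcp_pos: [0.6063, 0.1062, 0.1115]
orientation: [1.992, 2.429, -0.002]
contact_force: [-1.9, -3.9, 7.9]
grip_width: 0.0088
gripper_force: 43.0
11.31 [0.60634004 0.10615682 0.11153177]
scene 21 [386.4 251.1] r 0.04 yellow deg -170.5
scene 15 [381.2 220.6] r 0.084 yellow deg -54.3
scene 36 [363.1 215.8] r 0.103 red deg -24.3
scene 25 [363.9 237.1] r 0.035 red deg 10.4
scene 9 [390.  256.3] r 0.056 red deg -176.6
top 16 [378.5 266.5] r 0.018 yellow deg -134.8
top 16 [375. 278.] r 0.04 yellow deg -175.3
top 15 [363.3 255.7] r 0.028 red deg 58.6
top 9 [362.2 255.1] r 0.031 red deg 58.8
top 3 [375. 286.] r 0.06 red deg -177.0
```

View pics/c6.png

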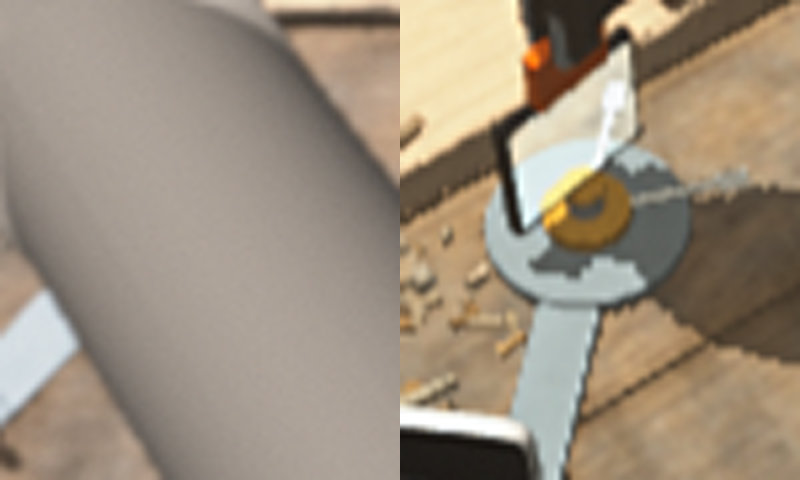

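The needle now runs from crop (635,203) to (745,178), roughly towards the dial. Computing its direction against the red spot.

```bash
python3 - <<'E'
from h import *
C=np.array([.606,.1055]);g=lambda u,v:(240+(u-400)*75/400,225+v*.1875)
S=np.array([.4957,-.1357])+.0335*np.array([np.cos(np.radians(63.5)),np.sin(np.radians(63.5))])
w=S-C;print("want",np.degrees(np.arctan2(w[1],w[0])),np.hypot(*w))
for z in(.015,.02,.025,.03):
    a,b=ray("scene",g(635,203),z),ray("scene",g(745,178),z);T0=ray("top",(267.6,247),z)
    an=lambda v:np.degrees(np.arctan2(v[1],v[0])).round(1)
    print(z,"needle",an(b-a),"tip from axis",an(b-C),np.hypot(*(b-C)).round(4),"start tip",an(T0-C),np.hypot(*(T0-C)).round(4),an(ray("scene",(284,284.4),z)-C))
E
```

```text
want -114.29617439533851 0.23174519689543477
0.015 needle -112.0 tip from axis -113.9 0.079 start tip 165.1 0.0732 165.9
0.02 needle -112.0 tip from axis -116.8 0.0784 start tip 165.6 0.0733 165.1
0.025 needle -112.0 tip from axis -119.7 0.078 start tip 166.1 0.0733 164.4
0.03 needle -112.0 tip from axis -122.6 0.0778 start tip 166.6 0.0734 163.8
```

```bash
python3 -m crank '[[0,0,0,0,-1],[0,0,0,0,-1],[0,0,0,0,-1],[0,0,0,0,-1],[0,0,0,0,-1],[0,0,0,0,-1]]'; python3 -c "
from bench import r
print(r.hand_in())"
```

```text
clock: 12.42
tcp_pos: [0.6064, 0.1062, 0.1115]
orientation: [1.991, 2.429, -0.002]
contact_force: [-1.8, -2.0, 8.0]
grip_width: 0.0087
gripper_force: 43.0
the job is handed in; nothing more can be done
None
```

I handed the job in at 12.4 s, with no verdict returned: the pointer measures within about 2–3° of the red line (4° allowed), the mirror is held still at 43 N, and its needle points within about 2.5° of the red spot (about 6° allowed).

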